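# Hang the lift-off guard door on the starter test stand

### The job

Hang the windowed guard door on the starter test stand: bring it in from the front just above the two upright pintles and lower it gently until both hinge sockets are fully home on them, with the door closed (square across the front of the stand, its free end resting on the sill block), then let go. Leave the blank bolt-on cover standing where it is.

Things in the scene. Friction and masses are not known exactly. Their poses are not given: they have to be found in the camera images.
- door_mid (a point): Centre of the loose guard door, standing on its bottom edge at one of two places (blank cover at the other). 0.36-0.59 kg, balanced at mid-width. Grey steel frame with clear window: 36 mm deep (x), 150 wide (y), 150 tall (z, up). Grip the top bar (30 tall, 36 thick) from above. Two hinge sockets on its +y edge, on a vertical line 101 mm along +y; mouths 55 mm below and 55 above.
- socket_low (a point): Mouth centre of the door's lower socket, 20 mm above its bottom edge; axes as the door's. Sockets: steel tubes open below, 24 mm tall, bore 18 flaring to a 32 mm mouth (38 outside). The lower socket goes in between the stand's two brackets: bring the door in level from the front, 30 to 70 mm above its home height, then lower. Home: door bottom 30 mm above the bench.
- pintle_low (a point): Foot of the fixed test stand's lower pintle, on its bracket's top, 50 mm above the bench: the mouth rests here. Stand axes: x to its back, y left, z up; closed door parallel, to -y. Pintles 12 mm thick, 24 tall, tapered to 3; the other is 110 mm above. Brackets 8 thick, reach 10 mm to -y. Post (190 tall) from 35 mm at +y; sill block (30 tall) 156 mm at -y; motor from 105 mm at +x.
- cover_mid (a point): Centre of the blank bolt-on cover, not to be moved: loose, 0.5 kg, the same grey 36 x 150 x 150 mm frame standing upright, axes as the door's, but with a solid sheet in place of the window and two flat drilled ears in place of the sockets. Nothing near the work stands taller than 190 mm: lift the door clear of that while carrying it across.

How it is judged:
By the outcome, as a careful person would: the job done as asked, in the order asked, and still so for the second after the job is handed in, with the robot touching nothing.
It also fails if it takes over 45 s, if anything falls off the work surface, if the arm or the gripper's body presses on something with over 40 N, if the wrist force passes 120 N, or if a joint passes its speed limit or range.

### The arm

A 7-joint arm with a two-finger parallel gripper is mounted at the origin on the work surface. World frame = base frame: x ahead of the robot, y to its left, z up, the work surface at z = 0. Lengths are in m, angles in rad, forces in N, time in s.
With the tool pointing down it reaches from about 0.4 to 0.85 m from the base axis. Payload 10.4 kg.
Tool frame: the origin (TCP) lies at the very end of the fingers, on their centre line; the grasp point (between the pads) lies 19 mm behind it; y points along the fingers, z is the direction in which the jaws open and shut, and the axes are right-handed (so a half turn about y gives the same grasp; the last joint's range is limited). The gripper opens to 85 mm and grips with 20 to 120 N. Pads are 22 mm wide; open, the fingers measure 114 mm over their backs; the gripper's body (76 mm by 85 mm) begins 54 mm behind the grasp point. The pads swing forward as they close: fully open they stand 13 mm farther back than shut.
Start: joints at [-1.335, 0.332, -0.065, 1.46, 0.022, 1.35, -0.088], TCP at [0.16, 0.604, 0.231] pointing down, gripper open.
Joint ranges: [-2.6, 2.6], [-0.5, 2.12], [-1.47, 1.34], [0.16, 2.42], [-1.27, 4.41], [0.06, 2.06], [-2.6, 2.6]. Speed limits (rad/s): [2.22, 2.22, 2.79, 2.79, 3.14, 3.14, 3.14].

### API

Orientations are given as a unit quaternion [x, y, z, w].
In Python, from workcell import manip gives the robot as it stands.
- The arm moves only by the shell command python3 -m jog 'ROWS' [FORCE]. ROWS is JSON, a list of rows, each an object with "dp": the shift along the tool's x, y, z in units of 50 mm (1.0 is 50 mm), a list of three; "turn": the turn about the tool's y in units of 5 degrees (1.0 is 5 degrees); "claw": the finger opening in mm, from 0 to 85.4. In form: [{"dp": [x, y, z], "turn": turn, "claw": claw}, ...]. A call has 1 to 20 rows; each row shifts and turns the commanded pose from where the row before left it, along the tool's axes as they then stand; what a row does not reach is not made up. A row lasts 1/8 s, in which the tool goes at most 62.5 mm and 10.7 degrees, less where a joint would pass 70% of its speed; a pose out of reach is approached as far as the arm can. A call is refused whole if a number of a shift passes 1 or a number of a turn 1, either way. A call with a gripper value outside its range is refused whole. The fingers move at their own pace and stop on an object; FORCE is the grip in N (left out, the last holds). Time passes only in rows, so rows that do not move let the fingers close. It gives the time, the measured TCP pose, the force and the opening at its end, in the units of the state.
- manip.get_obs(): the state, without advancing time (a new reading comes with each control period).
- manip.camera(name): name is "scene" or "top" or "wrist"; returns a dict with "frame" (400x640x3 uint8, blue, green, red), "depth" (400x640 float32, m along the optical axis (not along the pixel's ray), 0 where there is no reading), "fx", "fy", "cx", "cy" (pixels), "k1" (the pictures are not rectified: a ray, as slopes to the right and down, at radius r is drawn at 1 + k1 r^2 times it, then the intrinsics apply), "R" (3x3) and "t" (3): a world point X has camera coordinates R X + t. Camera axes: x right, y down, z forward; pixel columns grow to the right and rows downward; lengths in m; the calibration is good to about 2 mm. A picture is of the moment at which its call begins.
- manip.hand_in(): hands the job in, once; it reports no verdict.
The state is a dict: "clock": time; "joint_pos": joint angles; "joint_velocities": joint speeds; "tau": joint torques, N m; "position": TCP position; "ee_rot": TCP orientation; "ft_force": force on the tool from outside, world axes, zero at the start; "torque": the same for the moment, N m; "grip_width": opening from 0.0 (shut) to 1.0 (fully open).
Only numpy, scipy, OpenCV 4.12 (cv2) and the standard library are available. Lean on these libraries where they do the work, as an engineer would, in place of code of your own. Each camera call takes 0.05 s, during which the arm holds its last target. There are 200 camera calls.

## Working session

There is one attempt and no reset: what is moved stays moved. The work goes in short steps, Python scripts to look and compute and a shell command to move; the robot and the scene stay as the last step left them, time stands still between calls to the robot, and variables do not carry over. Pictures are saved under pics/ and viewed, about 8 in all and at most 12, crops included, and the job is handed in when it is done.

```bash
mkdir -p pics; ls
cat > h.py <<'E'
import numpy as np,cv2
from workcell import manip
def snap(n,f):
    c=manip.camera(n); np.savez('pics/'+f+'.npz',**{k:np.array(v) for k,v in c.items()}); cv2.imwrite('pics/'+f+'.png',c['frame']); return c
def load(f): return dict(np.load('pics/'+f+'.npz'))
def K(c): return np.array([[c['fx'],0,c['cx']],[0,c['fy'],c['cy']],[0,0,1]],float)
def slopes(c,uv):
    D=np.array([float(c['k1']),0,0,0]); return cv2.undistortPoints(np.array(uv,float).reshape(-1,1,2),K(c),D).reshape(-1,2)
def ray(c,uv):
    s=slopes(c,uv); R=np.array(c['R']);t=np.array(c['t']); d=np.c_[s,np.ones(len(s))]@R; return -R.T@t,d
def onz(c,uv,z):
    o,d=ray(c,uv); return o+d*((z-o[2])/d[:,2])[:,None]
def cloud(c):
    v,u=np.mgrid[0:400,0:640]; uv=np.c_[u.ravel(),v.ravel()]; s=slopes(c,uv); z=np.array(c['depth']).ravel()[:,None]
    P=(np.c_[s,np.ones(len(s))]*z-np.array(c['t']))@np.array(c['R']); return P.reshape(400,640,3)
def proj(c,X):
    X=np.array(X,float).reshape(-1,3); return cv2.projectPoints(X,cv2.Rodrigues(np.array(c['R']))[0],np.array(c['t'],float),K(c),np.array([float(c['k1']),0,0,0]))[0].reshape(-1,2)
E
python3 - <<'E'
from h import *
import cv2
a=snap('scene','s0');b=snap('top','t0')
cv2.imwrite('pics/v0.png',a['frame'])
o=manip.get_obs()
for k in ['clock','position','ee_rot','ft_force','grip_width']: print(k,o[k])
for c in(a,b): print(-np.array(c['R']).T@np.array(c['t']),np.array(c['R'])[2],c['k1'])
E
```

```text
pics
clock 0.1
position [0.15985014 0.60388531 0.23064369]
ee_rot [ 0.70161938 -0.09126729  0.0911886  -0.70077469]
ft_force [-0.66735724  0.04072202 -0.09576775]
grip_width 0.9977134859544953
[1.09574552 0.26619477 0.72823738] [-0.6394705  -0.16882743 -0.75004985] -0.031252451480412204
[0.47462502 0.10586331 0.73569543] [ 0.10864965 -0.00218355 -0.99407771] -0.0817055158532142
```

View pics/s0.png

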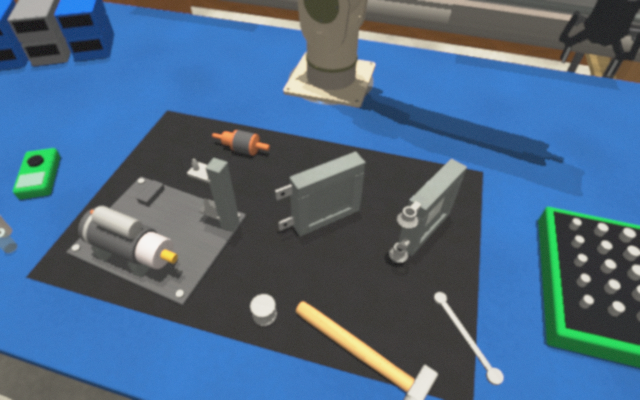

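View pics/t0.png

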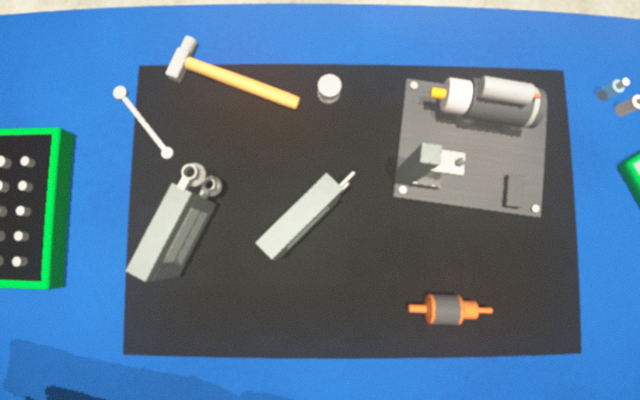

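The scene view shows the windowed door with sockets at about (430,215), the blank cover with flat ears at (325,195), and the stand at (225,190). In the top view, the door's sockets are at (193,173) and (210,185), the cover's bar runs (265,248)–(335,182), the upper pintle bracket is at (455,162) and the sill block is at (514,190).

Run:
```python
from h import *
a,b=load('s0'),load('t0')
for nm,c in (('top',b),('scene',a)):
    P=cloud(c); ok=np.array(c['depth'])>0
    f=c['frame'].astype(int); grey=(f.max(2)-f.min(2)<40)
    def bars(lo,hi,tag):
        m=((P[...,2]>lo)&(P[...,2]<hi)&ok&grey&(P[...,0]>.25)&(P[...,0]<1)&(abs(P[...,1])<.5)).astype(np.uint8)
        n,l,st,ce=cv2.connectedComponentsWithStats(m)
        for i in range(1,n):
            if st[i,4]<12: continue
            q=P[l==i]; r=cv2.minAreaRect((q[:,:2]*1000).astype(np.float32))
            print(nm,tag,st[i],'rect',np.round(r[0],1),np.round(r[1],1),round(r[2],1),'z',np.round(np.percentile(q[:,2],[5,50,95]),4))
    bars(.14,.16,'z150'); bars(.165,.2,'z190'); bars(.02,.04,'z30'); bars(.10,.137,'z118')
v=cv2.resize(b['frame'][110:260,100:560],None,fx=1.74,fy=1.74)
w=cv2.resize(b['frame'][120:230,380:570],(760,440),interpolation=cv2.INTER_CUBIC)
cv2.imwrite('pics/v1.png',w)
for z in (.16,.184): print(onz(b,[[460,162]],z))
```

```text
top z150 [485  80  20   9  50] rect [ 740.5 -183.2] [31.4 11.3] 85.6 z [0.1401 0.1409 0.1418]
top z150 [509  84  26  10  85] rect [ 735.1 -229.2] [42.6 13.2] 86.1 z [0.1401 0.1407 0.1417]
top z150 [411 148  28  24 120] rect [603.5 -55.5] [47.6 21.9] 44.5 z [0.1416 0.1514 0.1591]
top z150 [441 151  16  14  58] rect [616.  -95.7] [19.2 22.7] 18.9 z [0.1583 0.1595 0.1599]
top z150 [447 162   5   6  13] rect [603.5 -96.6] [5.  8.5] 56.2 z [0.1586 0.1594 0.1598]
top z150 [ 126  164   75  118 2797] rect [519.  330.9] [ 37.8 188.8] 63.8 z [0.1444 0.1501 0.1529]
top z150 [439 164  14  10  44] rect [596.3 -90.6] [22.8 11. ] 74.3 z [0.1546 0.1592 0.1599]
top z150 [454 171  10   5  17] rect [ 591.3 -110.7] [12.   4.6] 84.4 z [0.1545 0.1592 0.1599]
top z150 [ 256  173   87   87 2443] rect [526.8 128.4] [ 36.3 149.8] 45.1 z [0.1484 0.1502 0.152 ]
top z190 [415 143  27  25 554] rect [612.5 -58.8] [30.8 29.5] 84.1 z [0.1694 0.1898 0.1918]
top z190 [455 158  11   9  69] rect [ 604.1 -107.9] [11.4  8.6] 52.0 z [0.1678 0.1764 0.184 ]
top z30 [166  36  30  44 540] rect [845.9 366.9] [27.1 89.1] 69.1 z 
[... 3451 characters left out ...]
.7] [16.2 29.6] 38.6 z [0.021  0.029  0.0387]
scene z30 [250 295  25  23 410] rect [780.2  79.2] [42.2 43.1] 46.8 z [0.0364 0.0381 0.0396]
scene z30 [406 365  31  35 570] rect [835.8 370.6] [25.  65.7] 68.2 z [0.0245 0.0268 0.0292]
scene z118 [275 168  89  40 790] rect [540.3 118.7] [ 33.3 183.6] 45.0 z [0.1018 0.1248 0.1356]
scene z118 [397 173  68  55 391] rect [529.6 343.2] [ 35.3 193.4] 52.4 z [0.1041 0.1293 0.1363]
scene z118 [211 183  23  23 270] rect [619.6 -52.9] [21.7 39.6] 41.3 z [0.1015 0.1189 0.1353]
scene z118 [  79  206   85   45 1331] rect [ 741.  -206.9] [169.3  48.6] 83.0 z [0.1005 0.1062 0.1356]
[[ 0.60708082 -0.1127179   0.16      ]]
[[ 0.60155891 -0.10360553  0.184     ]]
```

View pics/v1.png

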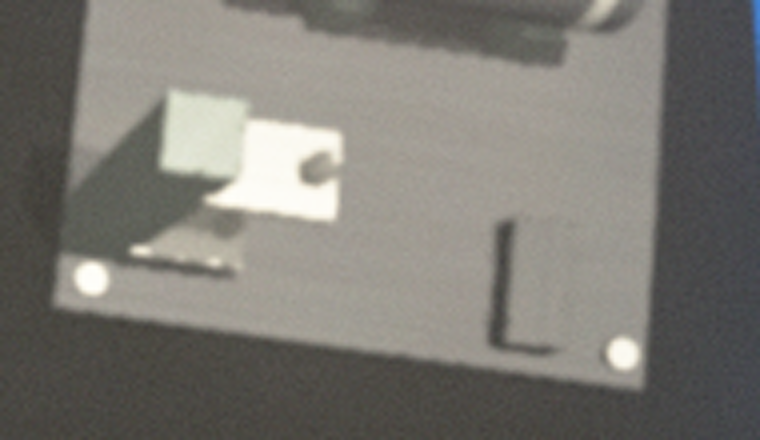

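The crop shows the upper pintle at about crop (320,165), that is image (460,161). The sill block is on the right, at image (514,190). Stand yaw comes out at about -7.3°, from both the motor axis and the sill-to-pintle line.

```bash
cat >> h.py <<'E'
from scipy.spatial.transform import Rotation as Ro
def go(X,yaw=None):
    o=manip.get_obs(); R=Ro.from_quat(o['ee_rot']).as_matrix(); zy=np.degrees(np.arctan2(R[1,2],R[0,2]))
    print('t',round(o['clock'],2),'p',np.round(o['position'],4),'zyaw',round(zy,2),'ydir',np.round(R[:,1],3),'F',np.round(o['ft_force'],1),'grip',round(o['grip_width'],3),'j',np.round(o['joint_pos'],2))
    if X is not None: print('dp units',np.round(R.T@(np.array(X)-o['position'])/.05,2))
    if yaw is not None: print('turn units',round(-((yaw-zy+180)%360-180)/5,2))
E
python3 - <<'E'
from h import *
for n in('t0','s0'):
    c=load(n);P=cloud(c);z=P[...,2];f=c['frame'].astype(int)
    u=np.array([.897,-.441]);v=np.array([.441,.897])
    m=(np.hypot(P[...,0]-.51,P[...,1]-.336)<.16)&(z>.146)&(z<.156)
    q=P[m]; a=(q[:,:2]-[.5,.34])@u; b=(q[:,:2]-[.5,.34])@v
    k=a<.06; lo=np.percentile(a[k],1)
    s=(a>-.06)&k; sl=np.polyfit(a[s],b[s],1)
    print(n,'ends',lo,a.max(),'slope deg',np.degrees(sl[0]),'b range',np.percentile(b[s],[1,99]),'mid',np.mean(np.percentile(b[s],[1,99])),'z',np.median(q[s][:,2]))
    h=np.array([.5,.34])+u*(lo+.075)+v*np.mean(np.percentile(b[s],[1,99])); print('door centre',h)
    for z0 in (.163,.168,.173,.178):
        m=(np.hypot(P[...,0]-.606,P[...,1]+.108)<.02)&(z>z0)&(z<z0+.006); print('pintle',z0,m.sum(),P[m].mean(0).round(4))
go([.499,.341,.231],-116.2)
E
python3 -m jog '[{"dp":[0,0,0],"turn":1,"claw":85}]'; python3 -c "
from h import *; go(None)"
```

```text
t0 ends -0.0718955553774219 0.11475617584249935 slope deg -12.778119315168885 b range [-0.14980633  0.01780427] mid -0.0660010322741181 z 0.15017873048205532
door centre [0.47367823 0.27942801]
pintle 0.163 13 [ 0.6036 -0.1047  0.1664]
pintle 0.168 19 [ 0.6029 -0.1059  0.1714]
pintle 0.173 29 [ 0.6038 -0.1066  0.1758]
pintle 0.178 21 [ 0.6045 -0.1079  0.1807]
s0 ends -0.07168888809997018 0.11464267827762542 slope deg -10.862100072017842 b range [-0.14881771  0.01842841] mid -0.06519465020646298 z 0.15068367886607523
door centre [0.47421923 0.2800602 ]
pintle 0.163 14 [ 0.6086 -0.1058  0.1655]
pintle 0.168 18 [ 0.6082 -0.106   0.1715]
pintle 0.173 16 [ 0.6075 -0.1066  0.1754]
pintle 0.178 13 [ 0.6072 -0.1072  0.1811]
t 0.1 p [0.1599 0.6039 0.2306] zyaw 75.17 ydir [-0.    -0.001 -1.   ] F [-0.7  0.  -0.1] grip 0.998 j [-1.33  0.33 -0.06  1.46  0.02  1.35 -0.09]
dp units [ 7.9  -0.   -3.35]
turn units -33.73
clock: 0.22
position: [0.1599, 0.604, 0.2308]
ee_rot: [0.697, -0.122, 0.122, -0.696]
ft_force: [0.7, -0.7, -0.6]
grip_width: 0.995
t 0.23 p [0.1599 0.604  0.2308] zyaw 70.08 ydir [-0.    -0.001 -1.   ] F [ 0.7 -0.7 -0.6] grip 0.995 j [-1.34  0.33 -0.05  1.46  0.02  1.35 -0.17]
```

Turn +1 lowers j7, so one grasp can't cover the whole rotation to the stand because of the j7 range. I'll grip the door, turn it partway, set it down, and regrip it half a turn round. First I'll redo the door centre, because the cover got into that fit.

```bash
python3 - <<'E'
from h import *
for n in('t0','s0'):
    c=load(n);P=cloud(c);z=P[...,2]
    u=np.array([.897,-.441]);v=np.array([.441,.897])
    q=P[(z>.146)&(z<.154)][:,:2]-[.5,.34]; a=q@u; b=q@v; k=(abs(b)<.035)&(a>-.12)&(a<.14); a=a[k];b=b[k]
    lo=np.percentile(a,1); s=(a<lo+.14)&(a>lo+.005)
    ed=[np.percentile(b[s],2),np.percentile(b[s],98)]
    print(n,lo,a.max(),'slope',np.degrees(np.polyfit(a[s],b[s],1)[0]),ed,'centre',np.array([.5,.34])+u*(lo+.074)+v*np.mean(ed))
b=load('t0'); print('wrench end',onz(b,[[167,153],[119,92]],.005))
E
python3 -c "
from h import *; go([.496,.342,.231],63.8)"
```

```text
t0 -0.07164458968314906 0.11475617584249935 slope -0.04723867037525666 [np.float64(-0.017244123723974037), np.float64(0.017349154505664464)] centre [0.50213596 0.33900837]
s0 -0.07155370311617167 0.11464267827762542 slope -0.1466585270544134 [np.float64(-0.01683938990036171), np.float64(0.018162865625657658)] centre [0.50248615 0.33951476]
wrench end [[0.6581782  0.38760074 0.005     ]
 [0.78250428 0.49236024 0.005     ]]
t 0.23 p [0.1599 0.604  0.2308] zyaw 70.08 ydir [-0.    -0.001 -1.   ] F [ 0.7 -0.7 -0.6] grip 0.995 j [-1.34  0.33 -0.05  1.46  0.02  1.35 -0.17]
dp units [ 8.1  -0.   -2.64]
turn units 1.26
```

```bash
python3 -m jog '[{"dp":[0.4,0,-0.12],"turn":0,"claw":85},{"dp":[0.8,0,-0.26],"turn":0,"claw":85},{"dp":[0.9,0,-0.29],"turn":0,"claw":85},{"dp":[0.9,0,-0.29],"turn":0,"claw":85},{"dp":[0.9,0,-0.29],"turn":0,"claw":85},{"dp":[0.9,0,-0.29],"turn":0,"claw":85},{"dp":[0.9,0,-0.29],"turn":0,"claw":85},{"dp":[0.9,0,-0.29],"turn":0,"claw":85},{"dp":[0.8,0,-0.26],"turn":0,"claw":85},{"dp":[0.5,0,-0.2],"turn":0,"claw":85},{"dp":[0.34,0,-0.17],"turn":0,"claw":85},{"dp":[0,0,0],"turn":0.63,"claw":85},{"dp":[0,0,0],"turn":0.63,"claw":85},{"dp":[0,0,0],"turn":0,"claw":85}]' 40
python3 - <<'E'
from h import *
go([.502,.339,.231],63.8)
c=snap('wrist','w1')
P=cloud(c);z=P[...,2];u=np.array([.897,-.441]);v=np.array([.441,.897])
q=P[(z>.143)&(z<.157)][:,:2]-[.502,.339]; a=q@u;b=q@v; print(len(a), np.percentile(a,[1,99]) if len(a) else '',np.percentile(b,[2,98]) if len(b) else '')
E
```

```text
clock: 1.98
position: [0.5008, 0.3347, 0.2312]
ee_rot: [0.689, -0.159, 0.159, -0.689]
ft_force: [0.3, -0.1, 0.4]
grip_width: 0.996
t 1.98 p [0.5008 0.3347 0.2312] zyaw 63.95 ydir [-0.  0. -1.] F [ 0.3 -0.1  0.4] grip 0.996 j [-0.84  0.28  0.21  1.54 -0.06  1.33  0.5 ]
dp units [-0.02  0.    0.09]
turn units 0.03
11095 [-0.07468708  0.10941195] [-0.17912032  0.01890173]
```

View pics/w1.png

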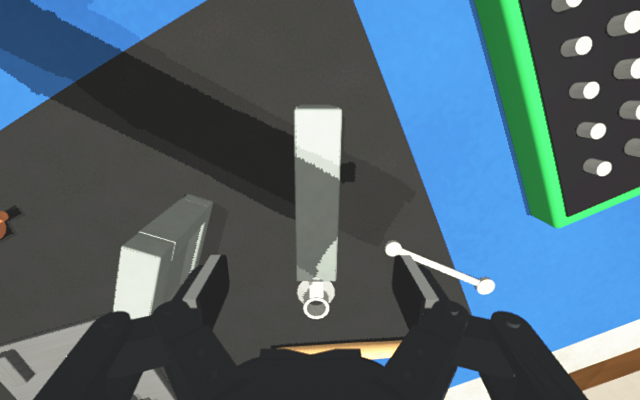

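The wrist view shows the door's bar upright at (318,190) between the fingers, with the socket at (316,300). It is aligned with the jaws and agrees with the estimate, so I'll go down and grip.

```bash
python3 -m jog '[{"dp":[0,0.4,0.09],"turn":0,"claw":85},{"dp":[0,0.6,0],"turn":0,"claw":85},{"dp":[0,0.6,0],"turn":0,"claw":85},{"dp":[0,0.5,0],"turn":0,"claw":85},{"dp":[0,0.28,0],"turn":0,"claw":85},{"dp":[0,0,0],"turn":0,"claw":85},{"dp":[0,0,0],"turn":0,"claw":0},{"dp":[0,0,0],"turn":0,"claw":0},{"dp":[0,0,0],"turn":0,"claw":0},{"dp":[0,0,0],"turn":0,"claw":0},{"dp":[0,0,0],"turn":0,"claw":0},{"dp":[0,0,0],"turn":0,"claw":0}]' 60
python3 -m jog '[{"dp":[0,-0.3,0],"turn":0,"claw":0},{"dp":[0,-0.3,0],"turn":0,"claw":0},{"dp":[0,0,0],"turn":0,"claw":0}]' 60
python3 -c "
from h import *; go(None)"
```

```text
clock: 3.52
position: [0.5033, 0.3396, 0.1132]
ee_rot: [-0.688, 0.159, -0.16, 0.689]
ft_force: [1.0, -0.8, 6.4]
grip_width: 0.411
clock: 3.9
position: [0.5035, 0.3396, 0.144]
ee_rot: [-0.688, 0.159, -0.16, 0.69]
ft_force: [1.0, 0.7, -4.6]
grip_width: 0.413
t 3.9 p [0.5035 0.3396 0.144 ] zyaw 63.87 ydir [ 0.002  0.002 -1.   ] F [ 1.   0.7 -4.6] grip 0.413 j [-0.83  0.35  0.2   1.63 -0.08  1.16  0.5 ]
```

```bash
python3 -m jog '[{"dp":[-0.27,0,-0.13],"turn":0,"claw":0},{"dp":[-0.27,0,-0.13],"turn":0,"claw":0},{"dp":[0,0,0],"turn":-0.5,"claw":0},{"dp":[0,0,0],"turn":-1,"claw":0},{"dp":[0,0,0],"turn":-1,"claw":0},{"dp":[0,0,0],"turn":-1,"claw":0},{"dp":[0,0,0],"turn":-1,"claw":0},{"dp":[0,0,0],"turn":-1,"claw":0},{"dp":[0,0,0],"turn":-1,"claw":0},{"dp":[0,0,0],"turn":-1,"claw":0},{"dp":[0,0,0],"turn":-0.5,"claw":0},{"dp":[0,0,0],"turn":0,"claw":0},{"dp":[0,0,0],"turn":0,"claw":0},{"dp":[0,0.25,0],"turn":0,"claw":0},{"dp":[0,0.2,0],"turn":0,"claw":0},{"dp":[0,0.1,0],"turn":0,"claw":0},{"dp":[0,0.05,0],"turn":0,"claw":0},{"dp":[0,0,0],"turn":0,"claw":0}]'
python3 -c "
from h import *; go(None)"
```

```text
clock: 6.15
position: [0.473, 0.3397, 0.1132]
ee_rot: [-0.702, -0.086, 0.085, 0.702]
ft_force: [-3.4, -2.5, 4.9]
grip_width: 0.414
t 6.15 p [0.473  0.3397 0.1132] zyaw 103.87 ydir [ 0.     0.001 -1.   ] F [-3.4 -2.5  4.9] grip 0.414 j [-0.78  0.33  0.09  1.72 -0.03  1.09  1.14]
```

```bash
python3 -m jog '[{"dp":[0,0,0],"turn":0,"claw":85},{"dp":[0,0,0],"turn":0,"claw":85},{"dp":[0,0,0],"turn":0,"claw":85},{"dp":[0,0,0],"turn":0,"claw":85},{"dp":[0,-0.4,0],"turn":0,"claw":85},{"dp":[0,-0.6,0],"turn":0,"claw":85},{"dp":[0,-0.6,0],"turn":0,"claw":85},{"dp":[0,-0.2,0],"turn":0,"claw":85},{"dp":[0,0,0],"turn":1,"claw":85},{"dp":[0,0,0],"turn":1,"claw":85},{"dp":[0,0,0],"turn":1,"claw":85},{"dp":[0,0,0],"turn":1,"claw":85},{"dp":[0,0,0],"turn":1,"claw":85},{"dp":[0,0,0],"turn":1,"claw":85},{"dp":[0,0,0],"turn":1,"claw":85},{"dp":[0,0,0],"turn":1,"claw":85}]'
python3 -m jog '[{"dp":[0,0,0],"turn":1,"claw":85},{"dp":[0,0,0],"turn":1,"claw":85},{"dp":[0,0,0],"turn":1,"claw":85},{"dp":[0,0,0],"turn":1,"claw":85},{"dp":[0,0,0],"turn":1,"claw":85},{"dp":[0,0,0],"turn":1,"claw":85},{"dp":[0,0,0],"turn":1,"claw":85},{"dp":[0,0,0],"turn":1,"claw":85},{"dp":[0,0,0],"turn":1,"claw":85},{"dp":[0,0,0],"turn":1,"claw":85},{"dp":[0,0,0],"turn":1,"claw":85},{"dp":[0,0,0],"turn":1,"claw":85},{"dp":[0,0,0],"turn":1,"claw":85},{"dp":[0,0,0],"turn":1,"claw":85},{"dp":[0,0,0],"turn":1,"claw":85},{"dp":[0,0,0],"turn":1,"claw":85}]'
python3 -m jog '[{"dp":[0,0,0],"turn":1,"claw":85},{"dp":[0,0,0],"turn":1,"claw":85},{"dp":[0,0,0],"turn":1,"claw":85},{"dp":[0,0,0],"turn":1,"claw":85},{"dp":[0,0,0],"turn":1,"claw":85},{"dp":[0,0,0],"turn":1,"claw":85},{"dp":[0,0,0],"turn":1,"claw":85},{"dp":[0,0,0],"turn":1,"claw":85},{"dp":[0,0,0],"turn":1,"claw":85},{"dp":[0,0,0],"turn":1,"claw":85},{"dp":[0,0,0],"turn":1,"claw":85},{"dp":[0,0,0],"turn":1,"claw":85},{"dp":[0,0,0],"turn":0,"claw":85}]'
python3 - <<'E'
from h import *
go([.473,.3397,.12],103.87+180)
c=snap('top','t1');P=cloud(c);z=P[...,2]
yd=np.radians(103.87-90-0);u=np.array([np.cos(yd),np.sin(yd)]);v=np.array([-u[1],u[0]])
q=P[(z>.146)&(z<.154)][:,:2]-[.473,.3397]; a=q@u;b=q@v;k=(abs(b)<.03)&(abs(a)<.14)
print(np.percentile(a[k],[1,99]),np.percentile(b[k],[2,98]),np.degrees(np.polyfit(a[k],b[k],1)[0]),k.sum())
snap('wrist','w2')
E
```

```text
clock: 8.15
position: [0.4726, 0.3391, 0.2012]
ee_rot: [0.689, -0.161, 0.161, -0.688]
ft_force: [0.4, 0.3, 0.3]
grip_width: 0.996
clock: 10.15
position: [0.4726, 0.3391, 0.2013]
ee_rot: [0.425, -0.566, 0.566, -0.424]
ft_force: [0.4, -0.5, 0.0]
grip_width: 0.994
clock: 11.78
position: [0.4726, 0.3392, 0.2015]
ee_rot: [0.086, -0.702, 0.702, -0.085]
ft_force: [-0.5, -0.2, 1.4]
grip_width: 0.996
t 11.78 p [0.4726 0.3392 0.2015] zyaw -76.1 ydir [-0.001 -0.001 -1.   ] F [-0.5 -0.2  1.4] grip 0.996 j [-1.1   0.27  0.47  1.64 -0.13  1.26 -1.93]
dp units [-0.01  1.63 -0.01]
turn units 0.01
[-0.07528837  0.10534255] [-0.01861837  0.01583565] -0.06462911850504142 1918
```

View pics/w2.png

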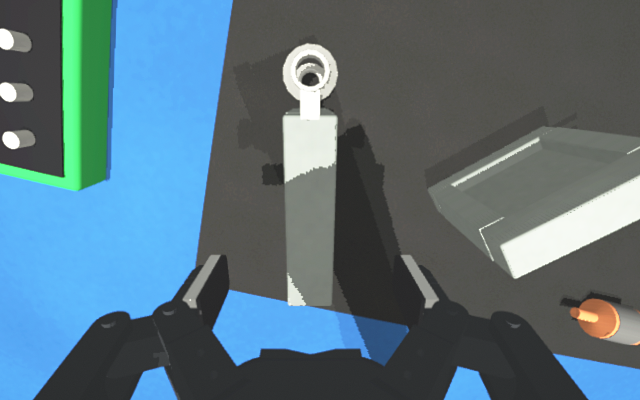

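The wrist view shows the door upright and square in the jaws, with its bar at (310,210) and the socket at (310,70). I'll go down, grip and lift high.

```bash
python3 -m jog '[{"dp":[0,0.4,0],"turn":0,"claw":85},{"dp":[0,0.6,0],"turn":0,"claw":85},{"dp":[0,0.5,0],"turn":0,"claw":85},{"dp":[0,0.29,0],"turn":0,"claw":85},{"dp":[0,0,0],"turn":0,"claw":85},{"dp":[0,0,0],"turn":0,"claw":0},{"dp":[0,0,0],"turn":0,"claw":0},{"dp":[0,0,0],"turn":0,"claw":0},{"dp":[0,0,0],"turn":0,"claw":0},{"dp":[0,0,0],"turn":0,"claw":0},{"dp":[0,0,0],"turn":0,"claw":0}]' 70
python3 -m jog '[{"dp":[0,-0.2,0],"turn":0,"claw":0},{"dp":[0,-0.5,0],"turn":0,"claw":0},{"dp":[0,-0.7,0],"turn":0,"claw":0},{"dp":[0,-0.8,0],"turn":0,"claw":0},{"dp":[0,-0.8,0],"turn":0,"claw":0},{"dp":[0,-0.7,0],"turn":0,"claw":0},{"dp":[0,-0.4,0],"turn":0,"claw":0},{"dp":[0,-0.2,0],"turn":0,"claw":0},{"dp":[0,0,0],"turn":0,"claw":0}]'
python3 - <<'E'
from h import *
go(None)
# home: door centre
th=np.radians(-7.3); ys=np.array([-np.sin(th),np.cos(th)]); xs=np.array([np.cos(th),np.sin(th)])
p=np.array([.606,-.108]); home=p-.101*ys; print('home door centre',home,'front',home-.1*xs)
go([*(home-.1*xs),.32],-7.3)
E
```

```text
clock: 13.25
position: [0.4733, 0.3399, 0.1137]
ee_rot: [-0.085, 0.702, -0.702, 0.086]
ft_force: [-0.5, 0.6, 5.1]
grip_width: 0.413
clock: 14.38
position: [0.4729, 0.3392, 0.3277]
ee_rot: [0.085, -0.702, 0.702, -0.085]
ft_force: [-0.5, -0.2, -4.3]
grip_width: 0.412
t 14.38 p [0.4729 0.3392 0.3277] zyaw -76.14 ydir [-0. -0. -1.] F [-0.5 -0.2 -4.3] grip 0.412 j [-1.11  0.21  0.49  1.44 -0.1   1.51 -1.95]
home door centre [ 0.59316647 -0.20818134] front [ 0.49397703 -0.19547488]
t 14.38 p [0.4729 0.3392 0.3277] zyaw -76.14 ydir [-0. -0. -1.] F [-0.5 -0.2 -4.3] grip 0.412 j [-1.11  0.21  0.49  1.44 -0.1   1.51 -1.95]
dp units [ 2.15  0.16 10.48]
turn units -13.77
```

```bash
python3 -m jog '[{"dp":[0.08,0,0.4],"turn":0,"claw":0},{"dp":[0.15,0,0.7],"turn":0,"claw":0},{"dp":[0.18,0,0.9],"turn":0,"claw":0},{"dp":[0.18,0,0.9],"turn":0,"claw":0},{"dp":[0.18,0,0.9],"turn":0,"claw":0},{"dp":[0.18,0,0.9],"turn":0,"claw":0},{"dp":[0.18,0,0.9],"turn":0,"claw":0},{"dp":[0.18,0,0.9],"turn":0,"claw":0},{"dp":[0.18,0,0.9],"turn":0,"claw":0},{"dp":[0.18,0,0.9],"turn":0,"claw":0},{"dp":[0.18,0,0.9],"turn":0,"claw":0},{"dp":[0.17,0,0.8],"turn":0,"claw":0},{"dp":[0.13,0,0.48],"turn":0,"claw":0},{"dp":[0,0,0],"turn":0,"claw":0}]'
python3 -m jog '[{"dp":[0,0,0],"turn":-0.5,"claw":0},{"dp":[0,0,0],"turn":-1,"claw":0},{"dp":[0,0,0],"turn":-1,"claw":0},{"dp":[0,0,0],"turn":-1,"claw":0},{"dp":[0,0,0],"turn":-1,"claw":0},{"dp":[0,0,0],"turn":-1,"claw":0},{"dp":[0,0,0],"turn":-1,"claw":0},{"dp":[0,0,0],"turn":-1,"claw":0},{"dp":[0,0,0],"turn":-1,"claw":0},{"dp":[0,0,0],"turn":-1,"claw":0},{"dp":[0,0,0],"turn":-1,"claw":0},{"dp":[0,0,0],"turn":-1,"claw":0},{"dp":[0,0,0],"turn":-1,"claw":0},{"dp":[0,0,0],"turn":-0.8,"claw":0},{"dp":[0,0,0],"turn":-0.47,"claw":0},{"dp":[0,0,0],"turn":0,"claw":0},{"dp":[0,0,0],"turn":0,"claw":0}]'
python3 - <<'E'
from h import *
go([.494,-.1955,.32],-7.3)
snap('wrist','w3'); snap('scene','s3'); snap('top','t3')
for n in('t3','s3'):
    c=load(n);P=cloud(c);z=P[...,2]
    m=(np.hypot(P[...,0]-.606,P[...,1]+.108)<.025)&(z>.166)&(z<.19); print(n,'pintle',m.sum(),P[m].mean(0).round(4))
    m=(np.hypot(P[...,0]-.612,P[...,1]+.059)<.035)&(z>.187)&(z<.195); q=(P[m][:,:2]*1000).astype(np.float32); print('post',cv2.minAreaRect(q) if len(q)>5 else '')
    m=(np.hypot(P[...,0]-.494,P[...,1]+.1)<.04)&(z>.34)&(z<.38); q=P[m]; print('socket top',len(q),q.mean(0) if len(q) else '',cv2.minAreaRect((q[:,:2]*1000).astype(np.float32)) if len(q)>5 else '')
E
python3 -c "
import cv2,numpy as np
a=cv2.imread('pics/w3.png');b=cv2.imread('pics/s3.png')
cv2.imwrite('pics/v3.png',np.vstack([cv2.resize(a,(480,300)),cv2.resize(b,(480,300))]))"
```

```text
clock: 16.12
position: [0.4924, -0.1982, 0.3269]
ee_rot: [0.084, -0.702, 0.702, -0.083]
ft_force: [0.4, -0.2, -4.5]
grip_width: 0.417
clock: 18.25
position: [0.4939, -0.1948, 0.3275]
ee_rot: [-0.467, 0.531, -0.531, 0.467]
ft_force: [0.4, 0.5, -3.4]
grip_width: 0.416
t 18.25 p [ 0.4939 -0.1948  0.3275] zyaw -7.31 ydir [-0.  0. -1.] F [ 0.4  0.5 -3.4] grip 0.416 j [-0.53  0.09  0.89  1.59 -0.07  1.5   0.24]
dp units [0.01 0.15 0.  ]
turn units -0.0
t3 pintle 68 [ 0.6038 -0.107   0.176 ]
post ((612.420654296875, -59.14152526855469), (29.69615936279297, 29.26009750366211), 83.89759826660156)
socket top 2049 [ 0.50307563 -0.10907306  0.35870255] ((504.96295166015625, -109.59933471679688), (63.475502014160156, 36.328311920166016), 82.20616912841797)
s3 pintle 47 [ 0.6078 -0.1064  0.1758]
post ((612.1201782226562, -59.74345779418945), (29.912817001342773, 30.791425704956055), 81.42084503173828)
socket top 639 [ 0.5098402  -0.10752914  0.35726237] ((504.3219909667969, -109.04928588867188), (61.813926696777344, 38.478763580322266), 85.5238265991211)
```

View pics/v3.png

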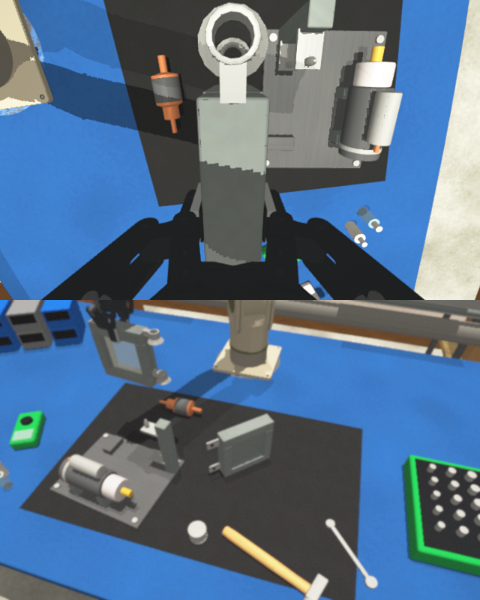

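The pictures show the door held plumb in front of the stand, with the pintles at about (300,45) in the upper (wrist) picture. The pintle estimates agree at about (0.606,-0.108). I'll lower to 50 mm above home height, then go in.

```bash
python3 -m jog '[{"dp":[0,0.3,0],"turn":0,"claw":0},{"dp":[0,0.6,0],"turn":0,"claw":0},{"dp":[0,0.7,0],"turn":0,"claw":0},{"dp":[0,0.6,0],"turn":0,"claw":0},{"dp":[0,0.35,0],"turn":0,"claw":0},{"dp":[0,0.12,0],"turn":0,"claw":0},{"dp":[0,0,0],"turn":0,"claw":0},{"dp":[0,0,0],"turn":0,"claw":0}]'
python3 - <<'E'
from h import *
go([.5932,-.2085,.194],-7.3)
c=snap('scene','s4');t=snap('top','t4')
for c in(c,t):
    P=cloud(c);z=P[...,2];h=.194-.1137
    for nm,lo,hi in (('up ring',h+.1525,h+.158),('low ring',h+.04,h+.046)):
        m=(np.hypot(P[...,0]-.507,P[...,1]+.0945)<.03)&(z>lo)&(z<hi); q=P[m]
        if len(q)>5: print(nm,len(q),cv2.minEnclosingCircle((q[:,:2]*1000).astype(np.float32)))
E
```

```text
clock: 19.4
position: [0.4947, -0.1954, 0.1952]
ee_rot: [0.467, -0.53, 0.531, -0.468]
ft_force: [-0.0, 0.1, -4.4]
grip_width: 0.414
t 19.4 p [ 0.4947 -0.1954  0.1952] zyaw -7.28 ydir [ 0.002 -0.    -1.   ] F [-0.   0.1 -4.4] grip 0.414 j [-0.49  0.19  0.88  1.8  -0.15  1.23  0.31]
dp units [0.01 0.03 1.99]
turn units 0.0
up ring 102 ((506.3318786621094, -104.40951538085938), 20.03200912475586)
low ring 88 ((504.29693603515625, -104.63129425048828), 19.822065353393555)
up ring 243 ((506.2701416015625, -104.87638092041016), 19.706743240356445)
low ring 96 ((504.5273132324219, -99.61228942871094), 14.69827938079834)
```

The ring edge at y = -0.084 fits a tube of roughly 11 mm radius at its top, centred where predicted (-0.095). That matches the measurement from before the lift. Moving in from the front.

```bash
python3 -m jog '[{"dp":[0,0,0.15],"turn":0,"claw":0},{"dp":[0,0,0.25],"turn":0,"claw":0},{"dp":[0,0,0.3],"turn":0,"claw":0},{"dp":[0,0,0.3],"turn":0,"claw":0},{"dp":[0,0,0.3],"turn":0,"claw":0},{"dp":[0,0,0.3],"turn":0,"claw":0},{"dp":[0,0,0.25],"turn":0,"claw":0},{"dp":[0,0,0.14],"turn":0,"claw":0},{"dp":[0,0,0],"turn":0,"claw":0},{"dp":[0,0,0],"turn":0,"claw":0}]'
python3 - <<'E'
from h import *
go([.5932,-.2085,.194],-7.3)
c=snap('scene','s5');w=snap('wrist','w5')
o=manip.get_obs();p=o['position'];ys=np.array([.127,.992,0])
s=p+.101*ys; b=p[2]-.1137
print('socket axis',s)
a=cv2.resize(c['frame'][90:270,110:300],(760,720),interpolation=cv2.INTER_CUBIC)[60:660]
cv2.imwrite('pics/v5.png',a)
print('proj upper mouth, upper pintle tip, lower mouth, lower tip',proj(c,[[s[0],s[1],b+.13],[.606,-.1083,.184],[s[0],s[1],b+.02],[.606,-.1083,.074]]).round(1))
E
```

```text
clock: 20.75
position: [0.5925, -0.2079, 0.1943]
ee_rot: [-0.467, 0.531, -0.531, 0.467]
ft_force: [-0.3, 0.4, -4.2]
grip_width: 0.407
t 20.75 p [ 0.5925 -0.2079  0.1943] zyaw -7.3 ydir [-0.  0. -1.] F [-0.3  0.4 -4.2] grip 0.407 j [-0.35  0.45  0.83  1.54 -0.34  1.3   0.39]
dp units [0.01 0.01 0.02]
turn units 0.0
socket axis [ 0.6053705  -0.10754851  0.19442625]
proj upper mouth, upper pintle tip, lower mouth, lower tip [[191.1 148.8]
 [193.7 159.7]
 [202.9 189.9]
 [204.9 198.9]]
```

View pics/v5.png

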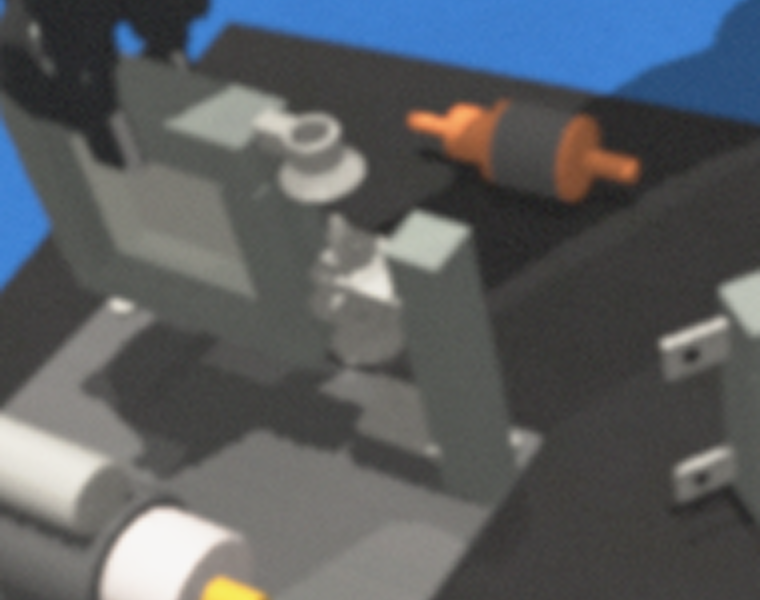

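The scene crop shows the upper socket flare at about (322,180), directly over the pintle tip at (338,215). The lower socket sits between the brackets at (365,320). Lowering gently.

```bash
python3 -m jog '[{"dp":[0,0.08,0.01],"turn":0,"claw":0},{"dp":[0,0.1,0],"turn":0,"claw":0},{"dp":[0,0.1,0],"turn":0,"claw":0},{"dp":[0,0.1,0],"turn":0,"claw":0},{"dp":[0,0.1,0],"turn":0,"claw":0},{"dp":[0,0.1,0],"turn":0,"claw":0},{"dp":[0,0.05,0],"turn":0,"claw":0},{"dp":[0,0,0],"turn":0,"claw":0}]'
python3 -c "
from h import *; go([.5932,-.2085,.1437])"
```

```text
clock: 21.85
position: [0.5933, -0.2077, 0.1626]
ee_rot: [-0.467, 0.531, -0.531, 0.467]
ft_force: [-0.0, 1.2, -4.3]
grip_width: 0.419
t 21.85 p [ 0.5933 -0.2077  0.1626] zyaw -7.28 ydir [-0.  0. -1.] F [-0.   1.2 -4.3] grip 0.419 j [-0.34  0.48  0.81  1.58 -0.36  1.24  0.41]
dp units [0.02 0.38 0.  ]
```

```bash
python3 -m jog '[{"dp":[0,0.06,0],"turn":0,"claw":0},{"dp":[0,0.06,0],"turn":0,"claw":0},{"dp":[0,0.06,0],"turn":0,"claw":0},{"dp":[0,0.06,0],"turn":0,"claw":0},{"dp":[0,0.05,0],"turn":0,"claw":0},{"dp":[0,0.03,0],"turn":0,"claw":0},{"dp":[0,0.03,0],"turn":0,"claw":0},{"dp":[0,0.02,0],"turn":0,"claw":0},{"dp":[0,0,0],"turn":0,"claw":0}]'
python3 -c "
from h import *; go([.5932,-.2085,.1437])"
```

```text
clock: 22.98
position: [0.5935, -0.2079, 0.1448]
ee_rot: [0.467, -0.531, 0.531, -0.467]
ft_force: [-1.5, 0.5, 1.1]
grip_width: 0.414
t 22.98 p [ 0.5935 -0.2079  0.1448] zyaw -7.28 ydir [ 0.001  0.    -1.   ] F [-1.5  0.5  1.1] grip 0.414 j [-0.33  0.5   0.8   1.59 -0.38  1.21  0.42]
dp units [ 0.01  0.02 -0.  ]
```

The weight is coming off the wrist near home height. One small step more, then a look before release.

```bash
python3 -m jog '[{"dp":[0,0.02,0],"turn":0,"claw":0},{"dp":[0,0,0],"turn":0,"claw":0}]'
python3 - <<'E'
from h import *
go([.5932,-.2085,.1437])
c=snap('scene','s6');t=snap('top','t6')
for n,c in (('s',c),('t',t)):
    P=cloud(c);z=P[...,2]
    q0=P[...,:2]-[.5935,-.2079];ys=np.array([.127,.992]);xs=np.array([.992,-.127]);a=q0@ys;b=q0@xs
    for lab,lo,hi in(('free side',-.07,-.045),('hinge side',.045,.07)):
        m=(a>lo)&(a<hi)&(abs(b)<.014)&(z>.15)&(z<.2); print(n,lab,m.sum(),np.round(np.percentile(z[m],[10,50,90]),4) if m.sum() else '')
    m=(a>.08)&(a<.12)&(abs(b)<.02)&(z>.178)&(z<.2); print(n,'socket top',m.sum(),np.round(np.percentile(z[m],[50,90]),4) if m.sum() else '')
a=cv2.resize(load('s6')['frame'][90:270,110:300],(760,720),interpolation=cv2.INTER_CUBIC)[60:660]
cv2.imwrite('pics/v6.png',a)
E
```

```text
clock: 23.22
position: [0.5936, -0.208, 0.1443]
ee_rot: [0.467, -0.531, 0.531, -0.468]
ft_force: [-3.4, 0.7, 7.3]
grip_width: 0.413
t 23.23 p [ 0.5936 -0.208   0.1443] zyaw -7.28 ydir [ 0.001  0.    -1.   ] F [-3.4  0.7  7.3] grip 0.413 j [-0.33  0.5   0.8   1.59 -0.38  1.21  0.42]
dp units [ 0.01  0.01 -0.01]
s free side 5 [0.1812 0.1817 0.182 ]
s hinge side 130 [0.1808 0.1821 0.1834]
s socket top 141 [0.1846 0.1868]
t free side 1 [0.1808 0.1808 0.1808]
t hinge side 306 [0.1804 0.1816 0.1829]
t socket top 215 [0.1848 0.1864]
```

View pics/v6.png

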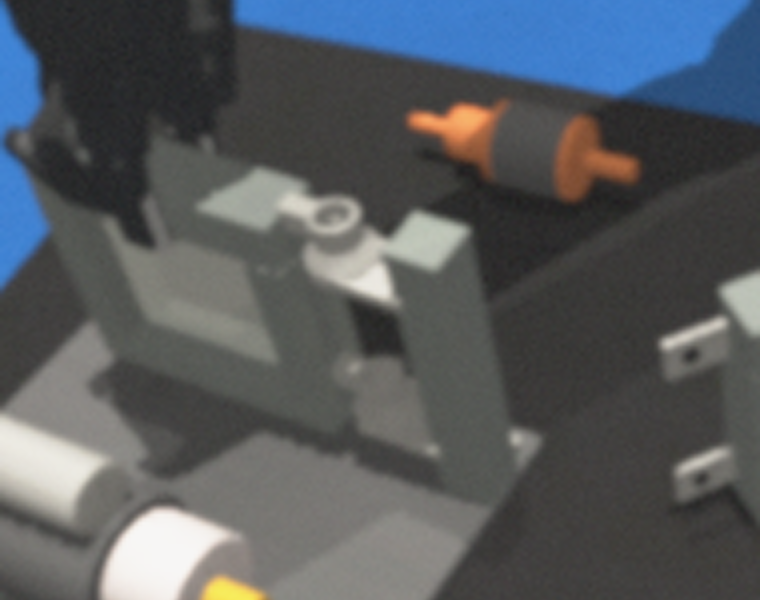

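The crop shows the upper socket sitting on its bracket at (335,240), with the pintle tip visible in its bore. The measured tops are within 2 mm of home and the weight is supported, so I'll release and retreat straight up.

```bash
python3 -m jog '[{"dp":[0,0,0],"turn":0,"claw":42},{"dp":[0,0,0],"turn":0,"claw":50},{"dp":[0,0,0],"turn":0,"claw":65},{"dp":[0,0,0],"turn":0,"claw":85},{"dp":[0,0,0],"turn":0,"claw":85},{"dp":[0,0,0],"turn":0,"claw":85},{"dp":[0,-0.2,0],"turn":0,"claw":85},{"dp":[0,-0.5,0],"turn":0,"claw":85},{"dp":[0,-0.7,0],"turn":0,"claw":85},{"dp":[0,-0.7,0],"turn":0,"claw":85},{"dp":[0,-0.4,0],"turn":0,"claw":85},{"dp":[0,0,-0.6],"turn":0,"claw":85},{"dp":[0,0,-0.9],"turn":0,"claw":85},{"dp":[0,0,-0.9],"turn":0,"claw":85},{"dp":[0,0,-0.6],"turn":0,"claw":85},{"dp":[0,0,0],"turn":0,"claw":85}]'
python3 - <<'E'
from h import *
go(None)
c=snap('scene','s7');t=snap('top','t7')
for n,c in (('s',c),('t',t)):
    P=cloud(c);z=P[...,2]
    q0=P[...,:2]-[.5935,-.2079];ys=np.array([.127,.992]);xs=np.array([.992,-.127]);a=q0@ys;b=q0@xs
    for lab,lo,hi in(('free side',-.07,-.045),('hinge side',.045,.07)):
        m=(a>lo)&(a<hi)&(abs(b)<.03)&(z>.165)&(z<.2); print(n,lab,m.sum(),np.round(np.percentile(z[m],[10,50,90]),4) if m.sum() else '','b edges',np.percentile(b[m],[2,98]).round(4) if m.sum() else '')
    m=(a>.08)&(a<.12)&(abs(b)<.02)&(z>.178)&(z<.2); print(n,'socket top',np.round(np.percentile(z[m],[50,90]),4))
    m=(abs(z-.15)<.004)&(np.hypot(P[...,0]-.527,P[...,1]-.128)<.1); print('cover',cv2.minAreaRect((P[m][:,:2]*1000).astype(np.float32)))
a=cv2.resize(load('s7')['frame'][90:270,80:300],(770,630),interpolation=cv2.INTER_CUBIC)[20:600]
cv2.imwrite('pics/v7.png',a)
E
```

```text
clock: 25.32
position: [0.4434, -0.189, 0.2692]
ee_rot: [-0.466, 0.531, -0.531, 0.469]
ft_force: [0.2, -0.3, 0.3]
grip_width: 0.994
t 25.32 p [ 0.4434 -0.189   0.2692] zyaw -7.31 ydir [ 0.003  0.003 -1.   ] F [ 0.2 -0.3  0.3] grip 0.994 j [-0.6  -0.07  0.89  1.8   0.05  1.38  0.15]
s free side 201 [0.1705 0.1808 0.1824] b edges [-0.0175  0.0175]
s hinge side 226 [0.1703 0.1816 0.1834] b edges [-0.0177  0.018 ]
s socket top [0.1848 0.1869]
cover ((527.2987670898438, 127.87195587158203), (38.43102264404297, 150.20225524902344), 44.84579086303711)
t free side 406 [0.1785 0.1805 0.1818] b edges [-0.0188  0.0156]
t hinge side 427 [0.1801 0.1817 0.1827] b edges [-0.0191  0.0163]
t socket top [0.185  0.1868]
cover ((526.7921752929688, 128.52548217773438), (36.133201599121094, 149.7178497314453), 44.84986114501953)
```

View pics/v7.png

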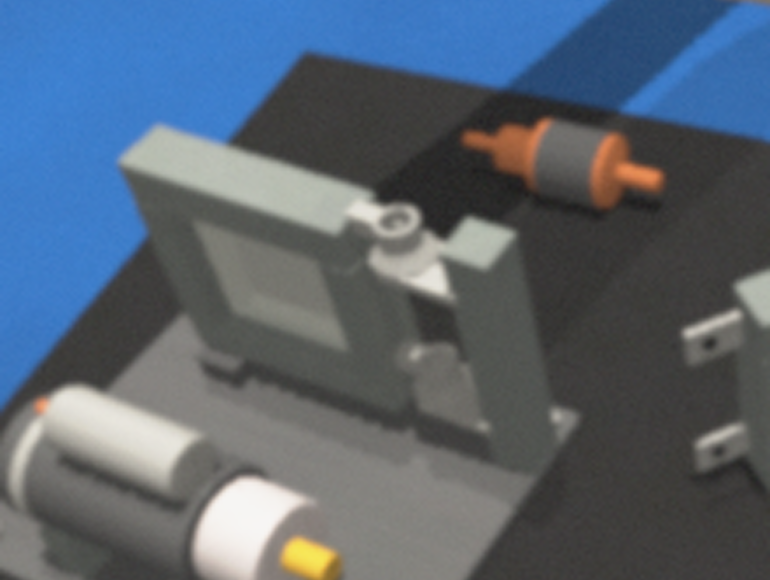

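The crop shows the door closed and hung with its free end on the sill, and the cover untouched. The hinge side reads about 1 mm higher than the free end, so I'll compare the same statistics with the door standing flat on the bench to see whether that is real.

Run:
```python
from h import *
def st(n,p,yaw,base):
    c=load(n);P=cloud(c);z=P[...,2]-base;y=np.radians(yaw+90)
    ys=np.array([np.cos(y),np.sin(y)]);xs=np.array([ys[1],-ys[0]]);q=P[...,:2]-p;a=q@ys;b=q@xs
    r=[]
    for lo,hi in((-.07,-.045),(-.03,0),(.045,.07)):
        m=(a>lo)&(a<hi)&(abs(b)<.012)&(abs(z-.15)<.008); r.append(np.median(z[m]).round(4) if m.sum() else None)
    m=(abs(a-.101)<.02)&(abs(b)<.02)&(abs(z-.155)<.006); r+=list(np.percentile(z[m],[50,90]).round(4)); print(n,r)
for n in('t0','s0'): st(n,[.502,.339],-116.2,0)
for n in('t1',): st(n,[.473,.339],-76.1,0)
for n in('t7','s7'): st(n,[.5935,-.2079],-7.3,.03)
```

```text
t0 [np.float64(0.1503), np.float64(0.1503), np.float64(0.1501), np.float64(0.1533), np.float64(0.1548)]
s0 [np.float64(0.1508), np.float64(0.1509), np.float64(0.1507), np.float64(0.1537), np.float64(0.1556)]
t1 [np.float64(0.1503), np.float64(0.1502), np.float64(0.1502), np.float64(0.1533), np.float64(0.1548)]
t7 [np.float64(0.1507), np.float64(0.1511), np.float64(0.1518), np.float64(0.155), np.float64(0.1569)]
s7 [np.float64(0.1514), np.float64(0.1518), np.float64(0.1522), np.float64(0.1551), np.float64(0.157)]
```

It is real: the hinge side stands about 1.5–2 mm high (the bench references read level), so the sockets aren't fully home. I'll press lightly on the bar near the hinge with shut fingers.

Run:
```python
from h import *
go([.6011,-.1484,.2692],-7.3)
c=load('t7');P=cloud(c);z=P[...,2];q=P[...,:2]-[.606,-.1083];a=q@[.127,.992];b=q@[.992,-.127]
for z0 in(.05,.16):
    m=(abs(z-z0)<.006)&(abs(a-.01)<.035)&(abs(b)<.03); print('bracket',z0,m.sum(),np.percentile(z[m],[10,50,90]).round(4),a[m].min().round(3),a[m].max().round(3))
c=load('t0');P=cloud(c);z=P[...,2];q=P[...,:2]-[.606,-.1083];a=q@[.127,.992];b=q@[.992,-.127]
for z0 in(.05,.16,.03):
    m=(abs(z-z0)<.006)&(abs(a-.01-(0 if z0>.04 else -.16))<.035)&(abs(b)<.03); print('t0 bracket',z0,m.sum(),np.percentile(z[m],[10,50,90]).round(4),'b',np.percentile(b[m],[2,98]).round(3))
```

```text
t 25.43 p [ 0.445  -0.1887  0.269 ] zyaw -7.26 ydir [ 0.002  0.001 -1.   ] F [ 0.3 -0.6 -0.1] grip 0.997 j [-0.6  -0.07  0.89  1.8   0.05  1.38  0.15]
dp units [-1.19  0.    3.  ]
turn units 0.01
bracket 0.05 162 [0.0486 0.0511 0.0549] -0.017 0.044
bracket 0.16 372 [0.1589 0.1609 0.1647] -0.019 0.045
t0 bracket 0.05 256 [0.0485 0.0504 0.0522] b [-0.017  0.007]
t0 bracket 0.16 528 [0.1588 0.1603 0.1616] b [-0.016  0.016]
t0 bracket 0.03 519 [0.0284 0.0305 0.032 ] b [-0.029  0.027]
```

```bash
python3 -m jog '[{"dp":[-0.2,0,0.5],"turn":0,"claw":0},{"dp":[-0.3,0,0.8],"turn":0,"claw":0},{"dp":[-0.3,0,0.8],"turn":0,"claw":0},{"dp":[-0.25,0,0.6],"turn":0,"claw":0},{"dp":[-0.14,0,0.3],"turn":0,"claw":0},{"dp":[0,0.3,0],"turn":0,"claw":0},{"dp":[0,0.5,0],"turn":0,"claw":0},{"dp":[0,0.45,0],"turn":0,"claw":0},{"dp":[0,0.25,0],"turn":0,"claw":0},{"dp":[0,0.06,0],"turn":0,"claw":0},{"dp":[0,0,0],"turn":0,"claw":0}]'
python3 -c "
from h import *; go([.6011,-.1484,.182])"
python3 -m jog '[{"dp":[0,0.04,0],"turn":0,"claw":0},{"dp":[0,0.03,0],"turn":0,"claw":0},{"dp":[0,0.03,0],"turn":0,"claw":0},{"dp":[0,0.03,0],"turn":0,"claw":0},{"dp":[0,0,0],"turn":0,"claw":0}]'
python3 -c "
from h import *; go([.6011,-.1484,.18])"
```

```text
clock: 26.8
position: [0.601, -0.149, 0.1907]
ee_rot: [0.467, -0.531, 0.531, -0.467]
ft_force: [0.2, 0.0, -0.3]
grip_width: 0.001
t 26.8 p [ 0.601  -0.149   0.1907] zyaw -7.29 ydir [ 0.001 -0.    -1.   ] F [ 0.2  0.  -0.3] grip 0.001 j [-0.48  0.45  0.87  1.57 -0.35  1.29  0.31]
dp units [-0.01  0.17  0.  ]
clock: 27.42
position: [0.6008, -0.1488, 0.1837]
ee_rot: [-0.467, 0.531, -0.531, 0.467]
ft_force: [0.1, 0.2, -0.1]
grip_width: 0.002
t 27.43 p [ 0.6008 -0.1488  0.1837] zyaw -7.28 ydir [-0.  0. -1.] F [ 0.1  0.2 -0.1] grip 0.002 j [-0.48  0.45  0.86  1.58 -0.35  1.28  0.31]
dp units [-0.01  0.07  0.  ]
```

```bash
python3 -m jog '[{"dp":[0,0.03,0],"turn":0,"claw":0},{"dp":[0,0.02,0],"turn":0,"claw":0},{"dp":[0,0,0],"turn":0,"claw":0}]'
python3 -c "
from h import *; go([.6011,-.1484,.18])"
python3 -m jog '[{"dp":[0,0.02,0],"turn":0,"claw":0},{"dp":[0,0,0],"turn":0,"claw":0}]'
python3 -c "
from h import *; go([.6011,-.1484,.18])"
```

```text
clock: 27.8
position: [0.601, -0.1489, 0.1815]
ee_rot: [0.467, -0.531, 0.531, -0.467]
ft_force: [-1.1, -0.7, 2.4]
grip_width: 0.001
t 27.8 p [ 0.601  -0.1489  0.1815] zyaw -7.28 ydir [ 0. -0. -1.] F [-1.1 -0.7  2.4] grip 0.001 j [-0.48  0.45  0.86  1.58 -0.36  1.27  0.31]
dp units [-0.01  0.03  0.  ]
clock: 28.05
position: [0.6015, -0.1489, 0.1814]
ee_rot: [0.467, -0.53, 0.531, -0.468]
ft_force: [-1.2, 0.4, 8.1]
grip_width: 0.003
t 28.05 p [ 0.6015 -0.1489  0.1814] zyaw -7.28 ydir [ 0.002  0.    -1.   ] F [-1.2  0.4  8.1] grip 0.003 j [-0.48  0.45  0.86  1.58 -0.36  1.27  0.31]
dp units [-0.01  0.03 -0.01]
```

```bash
python3 -m jog '[{"dp":[0,0.02,0],"turn":0,"claw":0},{"dp":[0,0.02,0],"turn":0,"claw":0},{"dp":[0,0,0],"turn":0,"claw":0}]'
python3 - <<'E'
from h import *
go([.6011,-.1484,.18])
c=snap('scene','s8');t=snap('top','t8')
for n,c in (('s',c),('t',t)):
    P=cloud(c);z=P[...,2];q=P[...,:2]-[.5935,-.2079];a=q@[.127,.992];b=q@[.992,-.127]
    for lo,hi in((-.07,-.045),(-.03,0),(.03,.045)):
        m=(a>lo)&(a<hi)&(abs(b)<.012)&(abs(z-.18)<.008); print(n,lo,m.sum(),np.median(z[m]).round(4) if m.sum() else '')
    m=(abs(a-.101)<.02)&(abs(b)<.02)&(abs(z-.185)<.006); print('sock',np.percentile(z[m],[50,90]).round(4))
# tube vs. pintle lateral position: tube top ring + tip
    m=(abs(a-.101)<.016)&(abs(b)<.02)&(abs(z-.1855)<.003)&(a>.09)
    qq=np.c_[a[m],b[m]]*1000; print('tube top a,b extents',qq.min(0).round(1),qq.max(0).round(1))
E
```

```text
clock: 28.42
position: [0.6024, -0.1489, 0.1812]
ee_rot: [0.466, -0.53, 0.532, -0.469]
ft_force: [-3.7, 2.7, 22.2]
grip_width: -0.003
t 28.43 p [ 0.6024 -0.1489  0.1812] zyaw -7.26 ydir [ 0.004  0.    -1.   ] F [-3.7  2.7 22.2] grip -0.003 j [-0.48  0.45  0.86  1.58 -0.36  1.27  0.31]
dp units [-0.01  0.02 -0.03]
s -0.07 99 0.1812
s -0.03 114 0.1813
s 0.03 31 0.1818
sock [0.1842 0.1871]
tube top a,b extents [ 90.2 -10.3] [110.9  13. ]
t -0.07 246 0.1808
t -0.03 87 0.1811
t 0.03 0 
sock [0.1847 0.1867]
tube top a,b extents [ 90.1 -11.1] [110.3  11.9]
```

22 N at the hinge side doesn't move it, so something is stopping it. I'll look down at the upper socket from close by to see where the pintle sits in the bore.

```bash
python3 -m jog '[{"dp":[0,-0.3,0],"turn":0,"claw":0},{"dp":[0.3,-0.5,0],"turn":0,"claw":0},{"dp":[0.5,-0.3,0],"turn":0,"claw":0},{"dp":[0.2,0,0],"turn":0,"claw":0},{"dp":[0,0,0],"turn":0,"claw":0}]'
python3 - <<'E'
from h import *
go(None)
c=snap('wrist','w9'); uv=proj(c,[[.6063,-.1077,.184],[.606,-.1083,.074]]); print(uv)
u,v=np.clip(uv[0].astype(int),[90,75],[550,325]); print(u,v)
a=cv2.resize(c['frame'][v-75:v+75,u-90:u+90],(720,600),interpolation=cv2.INTER_CUBIC); cv2.imwrite('pics/v9.png',a)
E
```

```text
clock: 29.15
position: [0.5941, -0.1986, 0.2325]
ee_rot: [-0.467, 0.531, -0.531, 0.467]
ft_force: [-0.4, 1.3, 0.6]
grip_width: -0.004
t 29.15 p [ 0.5941 -0.1986  0.2325] zyaw -7.35 ydir [-0.001  0.    -1.   ] F [-0.4  1.3  0.6] grip -0.004 j [-0.4   0.44  0.89  1.49 -0.34  1.37  0.38]
[[311.78815596  86.29482064]
 [311.08282336  91.53788082]]
311 86
```

View pics/v9.png

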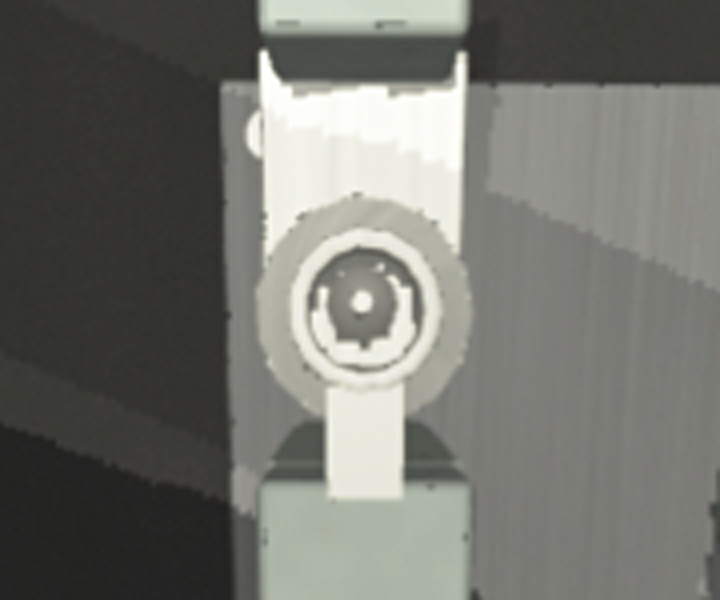

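The view shows the pintle tip at (362,300) inside the bore centred at (364,310), about 1.6 mm off centre against a 3 mm clearance. The pintle is well inside the bore and not obviously jammed. I'll check how low the flare's rim really sits, using the saved clouds.

Run:
```python
from h import *
def f(n,p,yaw,base,zs):
    c=load(n);P=cloud(c);y=np.radians(yaw+90);ys=np.array([np.cos(y),np.sin(y)])
    ax=np.array(p)+.101*ys; r=np.hypot(P[...,0]-ax[0],P[...,1]-ax[1]); z=P[...,2]-base
    for z0 in zs:
        m=(r<.022)&(z>z0-.012)&(z<z0+.03); h,e=np.histogram(z[m],np.arange(z0-.010,z0+.0281,.002))
        rr=[np.round(np.percentile(r[m&(z>x)&(z<=x+.002)],80)*1000,1) if (m&(z>x)&(z<=x+.002)).sum()>2 else None for x in e[:-1]]
        print(n,z0,'counts',h.tolist()); print('   r80',[None if x is None else float(x) for x in rr])
for n in('t0','s0'): f(n,[.502,.339],-116.2,0,(.130,.020))
for n in('t7','s7'): f(n,[.5935,-.2079],-7.3,.03,(.130,))
```

```text
t0 0.13 counts [0, 0, 0, 0, 10, 32, 40, 28, 33, 23, 19, 13, 16, 16, 19, 21, 87, 55, 1]
   r80 [None, None, None, None, 18.6, 17.9, 17.0, 15.4, 14.5, 13.0, 12.2, 11.7, 16.7, 15.6, 11.5, 19.4, 16.3, 14.8, None]
t0 0.02 counts [0, 0, 0, 1, 4, 20, 30, 32, 23, 19, 9, 6, 6, 11, 10, 14, 62, 30, 5]
   r80 [None, None, None, None, 17.8, 18.0, 17.1, 16.2, 14.8, 12.1, 11.3, 19.9, 16.2, 10.8, 15.2, 17.0, 16.2, 17.8, 10.3]
s0 0.13 counts [0, 0, 0, 0, 4, 15, 43, 28, 32, 23, 25, 12, 18, 20, 22, 17, 42, 42, 7]
   r80 [None, None, None, None, 17.8, 17.8, 17.8, 16.2, 14.6, 13.7, 12.3, 11.7, 11.8, 11.1, 11.8, 11.5, 18.1, 12.1, 11.1]
s0 0.02 counts [0, 0, 0, 0, 2, 22, 29, 29, 28, 15, 17, 12, 14, 11, 13, 15, 38, 36, 4]
   r80 [None, None, None, None, None, 17.6, 17.1, 16.5, 14.3, 13.2, 12.3, 12.0, 11.3, 11.3, 12.1, 12.1, 15.8, 15.1, 13.8]
t7 0.13 counts [0, 2, 4, 5, 30, 86, 50, 58, 49, 48, 26, 18, 20, 25, 22, 23, 25, 90, 51]
   r80 [None, None, 21.2, 19.7, 19.3, 20.7, 18.5, 17.2, 15.1, 13.5, 12.3, 12.4, 10.9, 12.3, 11.6, 11.0, 17.5, 17.9, 12.4]
s7 0.13 counts [0, 3, 8, 4, 16, 35, 21, 33, 35, 29, 15, 24, 14, 17, 21, 18, 25, 48, 30]
   r80 [None, 19.2, 19.4, 17.9, 18.1, 20.2, 18.7, 16.7, 15.9, 13.4, 12.3, 11.9, 14.4, 11.9, 12.4, 11.4, 12.1, 16.8, 13.3]
```

Visually the rim is at 130 mm as specified, so a gap of about 1.7 mm under the mouth is plausible. There is time left, so I'll regrip, raise it 4 mm, centre it 1.5 mm toward +y and lower it again.

```bash
python3 -m jog '[{"dp":[0.1,0,0],"turn":0,"claw":85},{"dp":[0.08,0,0],"turn":0,"claw":85},{"dp":[0,0,0],"turn":0,"claw":85},{"dp":[0,0,0],"turn":0,"claw":85},{"dp":[0,0.4,0],"turn":0,"claw":85},{"dp":[0,0.6,0],"turn":0,"claw":85},{"dp":[0,0.5,0],"turn":0,"claw":85},{"dp":[0,0.26,0],"turn":0,"claw":85},{"dp":[0,0,0],"turn":0,"claw":85},{"dp":[0,0,0],"turn":0,"claw":0},{"dp":[0,0,0],"turn":0,"claw":0},{"dp":[0,0,0],"turn":0,"claw":0},{"dp":[0,0,0],"turn":0,"claw":0},{"dp":[0,0,0],"turn":0,"claw":0}]' 50
python3 -c "
from h import *; go([.5935,-.2079,.1437],-7.3)"
python3 -m jog '[{"dp":[0,-0.04,0],"turn":0,"claw":0},{"dp":[0,-0.04,0],"turn":0,"claw":0},{"dp":[-0.03,0,0],"turn":0,"claw":0},{"dp":[0,0.03,0],"turn":0,"claw":0},{"dp":[0,0.03,0],"turn":0,"claw":0},{"dp":[0,0.02,0],"turn":0,"claw":0},{"dp":[0,0,0],"turn":0,"claw":0}]'
python3 - <<'E'
from h import *
go([.5935,-.2079,.1437],-7.3)
for n in('t','s'):
    c=snap({'t':'top','s':'scene'}[n],n+'10'); P=cloud(c);z=P[...,2]-.03;q=P[...,:2]-[.5935,-.2079];a=q@[.127,.992];b=q@[.992,-.127]
    m=(abs(a-.0575)<.0125)&(abs(b)<.012)&(abs(z-.15)<.008);k=(abs(a-.101)<.02)&(abs(b)<.02)&(abs(z-.155)<.006); print(n,np.median(z[m]),np.percentile(z[k],[50,90]))
E
```

```text
clock: 30.95
position: [0.5938, -0.2074, 0.146]
ee_rot: [0.467, -0.53, 0.531, -0.468]
ft_force: [-0.1, 0.1, 7.1]
grip_width: 0.417
t 30.95 p [ 0.5938 -0.2074  0.146 ] zyaw -7.28 ydir [ 0.001 -0.    -1.   ] F [-0.1  0.1  7.1] grip 0.417 j [-0.36  0.51  0.85  1.59 -0.4   1.22  0.43]
dp units [ 0.01  0.05 -0.01]
turn units 0.0
clock: 31.82
position: [0.5937, -0.2057, 0.1461]
ee_rot: [-0.467, 0.531, -0.531, 0.468]
ft_force: [-3.9, 2.2, 4.6]
grip_width: 0.415
t 31.82 p [ 0.5937 -0.2057  0.1461] zyaw -7.28 ydir [ 0.     0.001 -1.   ] F [-3.9  2.2  4.6] grip 0.415 j [-0.37  0.51  0.85  1.6  -0.4   1.22  0.43]
dp units [0.04 0.05 0.  ]
turn units 0.0
t 0.15180794854120322 [0.15509875 0.15698077]
s 0.15224417345104854 [0.15467916 0.15681824]
```

Same height as before, with a force toward -x. I'll check the door's pitch and the lower socket's place in the saved cloud.

Run:
```python
from h import *
for n in ('s7','s10'):
    c=load(n);P=cloud(c);z=P[...,2];q=P[...,:2]-[.5935,-.2079];a=q@[.127,.992];b=q@[.992,-.127]
    for lab,z0,z1 in(('bot',.038,.055),('top',.155,.172)):
        for a0,a1 in((-.068,-.045),(-.04,0),(0.0,.04),(.045,.07)):
            m=(a>a0)&(a<a1)&(z>z0)&(z<z1)&(b>.008)&(b<.03); print(n,lab,a0,m.sum(),np.median(b[m]).round(4) if m.sum()>3 else '')
    for z0 in (.055,.060,.065,.165,.170,.175):
        m=(np.abs(z-z0)<.0025)&(np.hypot(a-.101,b)<.022); print(n,'socket z',z0,m.sum(),'a',np.percentile(a[m],[5,95]).round(4) if m.sum()>3 else '','b',np.percentile(b[m],[5,95]).round(4) if m.sum()>3 else '')
c=load('t0');s=load('s0')
for n,c in(('t0',c),('s0',s)):
    P=cloud(c);z=P[...,2];q=P[...,:2]-[.5935,-.2079];a=q@[.127,.992];b=q@[.992,-.127]
    for z0 in(.058,.066,.168,.176):
        m=(np.abs(z-z0)<.004)&(np.hypot(a-.101,b)<.02); print(n,'pintle',z0,m.sum(),(a[m].mean().round(4),b[m].mean().round(4)) if m.sum()>3 else '', np.percentile(a[m],[5,95]).round(4) if m.sum()>3 else '',np.percentile(b[m],[5,95]).round(4) if m.sum()>3 else '')
```

```text
s7 bot -0.068 53 0.017
s7 bot -0.04 118 0.0164
s7 bot 0.0 122 0.016
s7 bot 0.045 49 0.0172
s7 top -0.068 57 0.0165
s7 top -0.04 91 0.0169
s7 top 0.0 93 0.0171
s7 top 0.045 61 0.0169
s7 socket z 0.055 48 a [0.0886 0.1171] b [-0.0053  0.0162]
s7 socket z 0.06 52 a [0.0898 0.115 ] b [-0.0102  0.013 ]
s7 socket z 0.065 36 a [0.0863 0.1116] b [-0.0094  0.0116]
s7 socket z 0.165 78 a [0.0875 0.1167] b [-0.0113  0.0166]
s7 socket z 0.17 56 a [0.091  0.1128] b [-0.009   0.0126]
s7 socket z 0.175 44 a [0.0833 0.1103] b [-0.009   0.0103]
s10 bot -0.068 51 0.0168
s10 bot -0.04 111 0.0156
s10 bot 0.0 110 0.0157
s10 bot 0.045 44 0.0165
s10 top -0.068 12 0.0159
s10 top -0.04 6 0.0296
s10 top 0.0 119 0.0177
s10 top 0.045 61 0.0166
s10 socket z 0.055 49 a [0.0881 0.1176] b [-0.003   0.0155]
s10 socket z 0.06 44 a [0.0934 0.1155] b [-0.0041  0.0136]
s10 socket z 0.065 37 a [0.0843 0.1133] b [-0.0108  0.01  ]
s10 socket z 0.165 72 a [0.0909 0.1182] b [-0.0114  0.0164]
s10 socket z 0.17 61 a [0.0902 0.115 ] b [-0.0095  0.0129]
s10 socket z 0.175 41 a [0.0811 0.1124] b [-0.0097  0.0099]
t0 pintle 0.058 13 (np.float64(0.1026), np.float64(-0.0029)) [0.099 0.105] [-0.0057  0.0026]
t0 pintle 0.066 25 (np.float64(0.101), np.float64(-0.0015)) [0.0966 0.1047] [-0.005  0.004]
t0 pintle 0.168 16 (np.float64(0.1032), np.float64(-0.0035)) [0.0994 0.1054] [-0.007  0.002]
t0 pintle 0.176 38 (np.float64(0.1015), np.float64(-0.0025)) [0.0956 0.1053] [-0.0059  0.0022]
s0 pintle 0.058 13 (np.float64(0.1037), np.float64(0.0025)) [0.1009 0.1061] [-0.0011  0.0054]
s0 pintle 0.066 21 (np.float64(0.1026), np.float64(0.0011)) [0.0989 0.1054] [-0.0044  0.0048]
s0 pintle 0.168 23 (np.float64(0.1031), np.float64(0.0023)) [0.0983 0.1067] [-0.0019  0.0053]
s0 pintle 0.176 23 (np.float64(0.1023), np.float64(0.0011)) [0.0965 0.1055] [-0.0032  0.0041]
```

The door is plumb, both sockets are centred on the pintles in x, and shifting in y changed nothing. I'll try one gentle wiggle under light downward pressure, then let go.

```bash
python3 -m jog '[{"dp":[0.01,0.03,0],"turn":0,"claw":0},{"dp":[0,0.02,0],"turn":0.15,"claw":0},{"dp":[0,0,0],"turn":-0.15,"claw":0},{"dp":[0,0,0],"turn":-0.15,"claw":0},{"dp":[0,0,0],"turn":0.15,"claw":0},{"dp":[0,0,-0.02],"turn":0,"claw":0},{"dp":[0,0,0],"turn":0,"claw":0}]'
python3 - <<'E'
from h import *
go([.5935,-.2079,.1437],-7.3)
for n in('t','s'):
    c=snap({'t':'top','s':'scene'}[n],n+'11'); P=cloud(c);z=P[...,2]-.03;q=P[...,:2]-[.5935,-.2079];a=q@[.127,.992];b=q@[.992,-.127]
    m=(abs(a-.0575)<.0125)&(abs(b)<.012)&(abs(z-.15)<.008);k=(abs(a-.101)<.02)&(abs(b)<.02)&(abs(z-.155)<.006); print(n,np.median(z[m]),np.percentile(z[k],[50,90]))
E
```

```text
clock: 32.8
position: [0.5948, -0.2066, 0.1459]
ee_rot: [0.466, -0.529, 0.532, -0.469]
ft_force: [0.6, 2.2, 17.0]
grip_width: 0.416
t 32.8 p [ 0.5948 -0.2066  0.1459] zyaw -7.25 ydir [ 0.006 -0.    -1.   ] F [ 0.6  2.2 17. ] grip 0.416 j [-0.37  0.51  0.85  1.6  -0.4   1.21  0.43]
dp units [ 0.03  0.04 -0.02]
turn units 0.01
t 0.15160717615902364 [0.15481385 0.15663805]
s 0.15184134791772336 [0.15437587 0.15664563]
```

It's a solid stop with the door plumb, so I'll relieve the pressure, release and back off.

```bash
python3 -m jog '[{"dp":[0,-0.04,0.01],"turn":0,"claw":0},{"dp":[0,0,0],"turn":0,"claw":42},{"dp":[0,0,0],"turn":0,"claw":50},{"dp":[0,0,0],"turn":0,"claw":65},{"dp":[0,0,0],"turn":0,"claw":85},{"dp":[0,0,0],"turn":0,"claw":85},{"dp":[0,0,0],"turn":0,"claw":85},{"dp":[0,-0.2,0],"turn":0,"claw":85},{"dp":[0,-0.5,0],"turn":0,"claw":85},{"dp":[0,-0.7,0],"turn":0,"claw":85},{"dp":[0,-0.7,0],"turn":0,"claw":85},{"dp":[0,-0.4,0],"turn":0,"claw":85},{"dp":[0,0,-0.6],"turn":0,"claw":85},{"dp":[0,0,-0.9],"turn":0,"claw":85},{"dp":[0,0,-0.9],"turn":0,"claw":85},{"dp":[0,0,-0.6],"turn":0,"claw":85},{"dp":[0,0,0],"turn":0,"claw":85}]'
python3 - <<'E'
from h import *
go(None)
for n in('t','s'):
    c=snap({'t':'top','s':'scene'}[n],n+'12'); P=cloud(c);z=P[...,2]-.03;q=P[...,:2]-[.5935,-.2079];a=q@[.127,.992];b=q@[.992,-.127]
    r=[np.median(z[(abs(a-x)<.0125)&(abs(b)<.012)&(abs(z-.15)<.008)]).round(4) for x in(-.0575,-.015,.0575)]
    k=(abs(a-.101)<.02)&(abs(b)<.02)&(abs(z-.155)<.006); m=(abs(z-.15)<.005)&(abs(a)<.07)&(abs(b)<.03)
    print(n,r,np.percentile(z[k],[50,90]).round(4),'yaw err',np.degrees(np.polyfit(a[m],b[m],1)[0]).round(2))
a=cv2.resize(load('s12')['frame'][90:270,80:300],(770,630),interpolation=cv2.INTER_CUBIC)[20:600]
cv2.imwrite('pics/v12.png',a)
E
```

```text
clock: 35.02
position: [0.4431, -0.1875, 0.2707]
ee_rot: [-0.465, 0.531, -0.53, 0.469]
ft_force: [1.0, -0.1, -0.8]
grip_width: 0.995
t 35.02 p [ 0.4431 -0.1875  0.2707] zyaw -7.3 ydir [ 0.003  0.004 -1.   ] F [ 1.  -0.1 -0.8] grip 0.995 j [-0.68 -0.09  0.96  1.81  0.07  1.39  0.13]
t [np.float64(0.1508), np.float64(0.1512), np.float64(0.1518)] [0.1552 0.1567] yaw err 0.06
s [np.float64(0.1512), np.float64(0.1518), np.float64(0.1523)] [0.1546 0.1567] yaw err 0.59
```

View pics/v12.png

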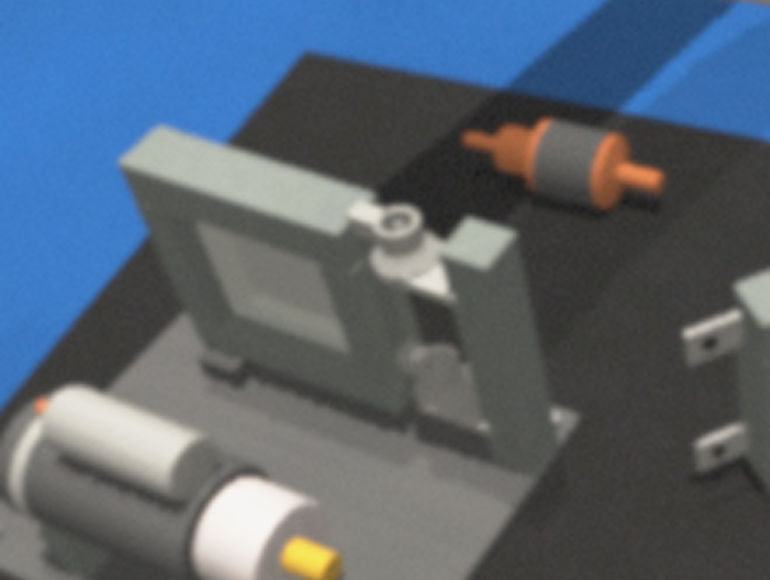

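The door hangs closed on both pintles with its free end on the sill, and the robot is clear of everything. Handing in.

```bash
python3 -c "
from workcell import manip; print(manip.hand_in())"
```

```text
the job is handed in; nothing more can be done
None
```

The windowed door is hung closed on the stand's two pintles and released, but the hinge side sits about 1.5–2 mm above nominal home height. The job is handed in at about 35 s of the 45 s limit.

**What I did:** Joint 7's range did not allow the whole turn in one grasp. I turned the door 40° near its start, set it down, regripped it half a turn round and carried it across above 190 mm. I brought it in level from the front about 50 mm above home height, then lowered it onto the pintles.

**Checks that passed:**
- **Closed:** the door is plumb and its free end rests on the sill. One camera puts it 0.1° off square and the other 0.6°.
- **Pintle:** I saw the upper pintle inside its socket bore, about 1.6 mm off centre against 3 mm of clearance. I then shifted the door about 1.5 mm to centre it.
- **Cover:** it had not moved when measured after the first release, and the later moves did not go near it.
- **Forces:** the highest reading I saw was 22 N, and the robot touches nothing.

**Check that disagreed:** both cameras show the hinge side that much higher than the door stood on the bench, while the free end is within 0.5 mm. A 22 N press, re-centring and a light wiggle did not lower it. It feels like a solid stop, but I could not find the cause or see the lower socket's mouth to confirm it is fully home.

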